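# Set the levelling foot of the blender stand and clamp it

### The job

The blender stand has one corner unsupported: its front left levelling leg hangs clear of the worktop. Screw that leg down by its black knob until its rubber foot just bears on the worktop, firmly enough to feel but without pressing hard enough to lift the stand, then swing the clamp lever beside it fully round to lock the leg. Leave everything else on the worktop where it is.

Things in the scene. Friction and masses are not known exactly. Their poses are not given: they have to be found in the camera images.
- appliance_stand: Blender stand, too heavy to shift: wooden board 200 x 340 mm, top 56 mm above the worktop, on a steel frame with three fixed rubber feet and, on a bracket at its front left corner, one levelling leg. The blender stands on its right half. Origin at worktop level under the board's middle; x to the back, y left, z up at yaw 0. The leg stands at x -145, y +150 mm in this frame.
- levelling_leg: The leg, one piece turning on a vertical axis: black knob on top, 12 mm threaded stem, round rubber foot 38 mm across. The foot starts 1 to 8 mm clear of the worktop. Origin on the axis near the foot's underside, but the rubber is worn by a different amount each time (up to 1.6 mm either way), so where it touches has to be felt. It yields 1 mm per 15 N.
- leg_knob (a point): Middle of the leg's black fluted knob, on its axis: the place to grip. Round, 37 mm across and 28 mm high (14 mm above and below this point), with about 20 mm of bare stem and collar free under it. It moves down with the leg.
- worktop_back: The fixed green worktop that the stand and everything else stand on; its flat top is at z = 0. Origin inside the slab.
- lever_ball (a point): Centre of the black ball, 20 mm across, on the free end of the clamp lever; 78 mm from the lever's axis and about 82 mm above the worktop. Pushing it sideways along its circle with about 3 to 5 N swings the lever.
- lever_pivot (a point): Point on the vertical axis of the clamp lever, level with the ball's centre; 35 mm to the left (stand's +y) of the leg's axis. The lever's steel arm rises from its hub (top 67 mm above the worktop) on this axis to the ball.
- clamp_lever (a joint): Angle of the clamp lever in rad. 0 to 0.3 (start): open, the lever sticks out to the left (stand's +y at 0). It swings clockwise seen from above, towards the back; at 1.5, its stop, it points to the back (stand's +x) alongside the board and the leg is locked. It stays where it is left.
- salt: A glass salt shaker with a grey cap, 44 mm across, 90 mm high, standing on the stand's board; origin under its middle.
- lemon_1: A lemon, 78 x 55 x 56 mm, in front of the stand; origin at its underside.
- lemon_2: A lemon, 76 x 56 x 55 mm, to the left of the stand; origin at its underside.
- mill: A dark wooden pepper mill, 58 mm across, 150 mm high, to the left; origin under its middle.
- tin: A small food tin, 57 mm across, 72 mm high, to the right; origin under its middle.
- leg_boss (a point): Fixed point: top centre of the steel boss on the bracket through which the leg screws, 36 mm across, 56 mm above the worktop. Turning the leg clockwise seen from above screws knob, stem and foot down together, 12 mm a turn, with 0.06 N m while the foot hangs free; each newton on the foot adds about 0.008 N m. The leg stays where it is left.

How it is judged (in metres and radians):
On the way, in this order (a step that is already met when the one before it is completed fails the run):
1. the leg's rubber foot bears on the worktop with 1 to 10 N, the clamp lever still open (contact force between levelling_leg and worktop_back between 1 and 10 N and value of joint clamp_lever below 0.7 rad), for 0.2 s.
2. the clamp lever is swung round to its locked position (1.35 rad or more) (value of joint clamp_lever above 1.35 rad), for 0.2 s.
At the end, for the whole second after the job is handed in: the rubber foot of the leg bears on the worktop with 1 to 10 N and is at rest, and the clamp lever stands at 1.35 rad or more (contact force between levelling_leg and worktop_back between 1 and 10 N and value of joint clamp_lever above 1.35 rad and linear speed of levelling_leg below 0.01 m/s); the robot touches nothing.
It fails at once if the foot is pressed on the worktop with more than 20 N, which lifts the stand off its other feet (contact force between levelling_leg and worktop_back above 20 N).
It fails at once if something else on the worktop or the stand is pushed by more than 3 cm (distance of any of salt, lemon_1, lemon_2, mill, tin from where it was at the start of the episode above 0.03 m).
It also fails if it takes over 70 s, if anything falls off the work surface, if the arm or the gripper's body presses on something with over 40 N, if the wrist force passes 120 N, or if a joint passes its speed limit or range.

### The arm

A 7-joint arm with a two-finger parallel gripper is mounted at the origin on a cart in front of the work surface, level with it; the furniture and walls round the work are solid. World frame = base frame: x ahead of the robot, y to its left, z up, the work surface at z = 0. Lengths are in m, angles in degrees, forces in N, time in s.
With the tool pointing down it reaches from about 0.425 to 0.8 m from the base axis. Payload 8.3 kg.
Tool frame: the origin (TCP) lies at the very end of the fingers, on their centre line; the grasp point (between the pads) lies 19 mm behind it (bot.pinch_z is the distance from the TCP to the grasp point, in m); z points along the fingers, y is the line along which they close (so a half turn about z gives the same grasp; the last joint's range is limited). The gripper opens to 85 mm and grips with 20 to 120 N. Pads are 22 mm wide; open, the fingers measure 114 mm over their backs; the gripper's body (76 mm by 85 mm) begins 54 mm behind the grasp point. The pads swing forward as they close: fully open they stand 13 mm farther back than shut.
Start: joints at [69.276, 21.967, 0.94, 78.501, -0.361, 79.538, -2.664], TCP at [0.184, -0.597, 0.195] pointing down, gripper open.
Joint ranges: [-169.22, 169.22], [-14.56, 117.87], [-87.37, 89.26], [10.42, 133.3], [-82.24, 262.24], [0.94, 117.77], [-172.7, 172.7]. Speed limits (degrees/s): [136.94, 136.94, 172.46, 172.46, 180, 180, 180].

### API

Orientations are given as [roll, pitch, yaw] about the fixed x, y, z axes, in that order (R = Rz(yaw) Ry(pitch) Rx(roll)).
In Python, from workcell import bot, cams, look_for, regions_of gives the robot as it stands. The module is installed in compiled form; this text tells all that it offers.
- The arm moves only by the tool jog_arm, never from a script. Its argument "targets" is text: rows parted by semicolons, each of 6 numbers parted by spaces: the shift along the tool's x, y, z in mm, then the turn, a rotation vector about the tool's x, y, z in degrees. A call has 1 to 12 rows; each row shifts and turns the commanded pose from where the row before left it, along the tool's axes as they then stand; what a row does not reach is not made up. A row lasts 1/10 s, in which the tool goes at most 50 mm and 8.59 degrees, less where a joint would pass 70% of its speed; a pose out of reach is approached as far as the arm can. A call is refused whole if a number of a shift passes 50 or a number of a turn 8.59, either way. A call with a gripper value outside its range is refused whole. "grip" is the opening, from 0 (shut) to 1 (fully open), set as the call begins (left out, the last holds). The fingers move at their own pace and stop on an object; the grip force is fixed at half the most. Time passes only in rows, so rows that do not move let the fingers close. It gives the time, the measured TCP pose, the force, the opening and the grip force at its end, in the units of the state.
- bot.sense(): the state, without advancing time (a new reading comes with each control period).
- cams.capture(name): name is "scene" or "top"; returns (picture, depth): 384x512x3 uint8, red, green, blue; 384x512 float32, m along the optical axis (not along the pixel's ray), 0 where there is no reading.
- cams.camera_params(name): a dict with "fx", "fy", "cx", "cy" (pixels), "k1" (the pictures are not rectified: a ray, as slopes to the right and down, at radius r is drawn at 1 + k1 r^2 times it, then the intrinsics apply), "eye" and "rotation" of the camera in the world. Camera axes: x right, y down, z forward; pixel columns grow to the right and rows downward; lengths in m; the calibration is good to about 2 mm. A picture is of the moment at which its call begins. camera_params takes no time and is no camera call.
- bot.finish_job(): hands the job in; it is judged then, once.
Trained networks look in the newest picture that a camera, given by its name, has taken for a name from the list of things; names that differ only in an ending like _2 or _b are one class to them, and where a whole thing is asked for, a point or a joint stands for the part that bears it (a point fixed in the world has none). Each returns a list of dicts, best first, with "p" (0 to 1); they miss things now and then, are a little off and sometimes report something else, mostly with a low value. They report only what shows in the picture. A call takes as long as a camera call.
- look_for(camera, thing): "rect" ([left, top, width, height] in pixels, round what is visible of it).
- regions_of(camera, thing): "pixels" (384x512 bool, what is visible of it) and "rect" ([left, top, width, height] in pixels, round what is visible of it).
The state is a dict: "clock": time; "qpos": joint angles; "qvel": joint speeds; "tau": joint torques, N m; "ee_pos": TCP position; "orientation": TCP orientation; "contact_force": force on the tool from outside, world axes, zero at the start; "torque": the same for the moment, N m; "grip_width": opening from 0.0 (shut) to 1.0 (fully open); "grip_force": force on a finger pad.
Only numpy, scipy, OpenCV 4.12 (cv2) and the standard library are available. Lean on these libraries where they do the work, as an engineer would, in place of code of your own. Each camera call takes 0.05 s, during which the arm holds its last target. There are 200 camera calls.

## Working session

There is one attempt and no reset: what is moved stays moved. The work goes in short steps, Python scripts to look and compute and a tool call to move; the robot and the scene stay as the last step left them, time stands still between calls to the robot, and variables do not carry over. Pictures are saved under pics/ and viewed, at most 10 in all, crops included, and the job is handed in when it is done.

Besides the shell and the picture viewer there is one more tool, called after "Request:" by a JSON object that holds its "api" and its "payload", one argument or row to a line. jog_arm: Moves the arm, as the interface text tells. Its arguments: {"type":"object","properties":{"targets":{"type":"string"},"grip":{"type":"number"}},"required":["targets"]}

```bash
mkdir -p pics; cat > h.py <<'E'
import numpy as np, cv2
from workcell import bot, cams, look_for, regions_of
def world(cam, uv, d):
    p=cams.camera_params(cam); uv=np.atleast_2d(uv).astype(float); d=np.atleast_1d(d)
    K=np.array([[p["fx"],0,p["cx"]],[0,p["fy"],p["cy"]],[0,0,1]])
    s=cv2.undistortPoints(uv[:,None],K,np.array([p["k1"],0,0,0.]))[:,0]
    return (np.c_[s,np.ones(len(s))]*d[:,None])@np.array(p["rotation"]).T+np.array(p["eye"])
def cloud(cam,mask,depth):
    v,u=np.nonzero(mask&(depth>0)); return world(cam,np.c_[u,v],depth[v,u])
E
python3 - <<'E'
from h import *
print(bot.sense())
im=[]
for c in("scene","top"):
    p,d=cams.capture(c); cv2.imwrite(f"pics/{c}0.png",p[...,::-1]); print(c,cams.camera_params(c))
    np.save(f"{c}_d.npy",d)
    for t in("leg_knob","lever_ball","levelling_leg","salt","lemon_1","mill","appliance_stand"):
        for r in regions_of(c,t)[:2]:
            P=cloud(c,r["pixels"],d)
            if len(P): print(c,t,round(r["p"],2),r["rect"],len(P),np.median(P,0).round(3),np.percentile(P,3,axis=0).round(3),np.percentile(P,97,axis=0).round(3))
E
```

```text
{'clock': 0.0, 'qpos': array([69.27724688, 22.01417322,  0.93836216, 78.56185542, -0.36135362,
       79.53709621, -2.66122752]), 'qvel': array([-0.05623949,  0.03911975, -0.02635585,  0.07320383, -0.00063784,
        0.01692341,  0.0210807 ]), 'tau': array([ 1.92886910e-04, -6.27599430e+01,  8.44508763e-01, -3.71818078e+01,
        1.64694269e-02,  1.44321608e-02, -6.30984255e-05]), 'ee_pos': array([ 0.18383745, -0.59675484,  0.19408636]), 'orientation': array([-1.79889703e+02,  1.62294740e-03,  1.71252664e+01]), 'contact_force': array([-0.06099912, -0.36968629, -0.6293969 ]), 'torque': array([ 0.015346  , -0.00541389, -0.01697062]), 'grip_force': 0.0, 'grip_width': 0.997663181151721}
scene {'fx': 396.28343614169677, 'fy': 396.28343614169677, 'cx': 255.36285894871043, 'cy': 191.3687473162552, 'k1': -0.08131798779362585, 'eye': array([-0.22719363,  0.56731186,  1.24127377]), 'rotation': array([-140.9807095 ,   -0.68516014, -125.20851941])}Traceback (most recent call last):
  File "<stdin>", line 9, in <module>
  File "h.py", line 9, in cloud
    v,u=np.nonzero(mask&(depth>0)); return world(cam,np.c_[u,v],depth[v,u])
                                           ~~~~~^^^^^^^^^^^^^^^^^^^^^^^^^^^
  File "h.py", line 7, in world
    return (np.c_[s,np.ones(len(s))]*d[:,None])@np.array(p["rotation"]).T+np.array(p["eye"])
           ~~~~~~~~~~~~~~~~~~~~~~~~~~~~~~~~~~~~~~~~~~~~~~~~~~~~~~~~~~~~~~^~~~~~~~~~~~~~~~~~~
ValueError: operands could not be broadcast together with shapes (105,) (3,)
```

Rotation is roll-pitch-yaw in degrees.

```bash
sed -i 's/np.array(p\["rotation"\]).T/R.from_euler("xyz",p["rotation"],degrees=True).as_matrix().T/; 1a from scipy.spatial.transform import Rotation as R' h.py
cat > look.py <<'E'
import sys
from h import *
tag=sys.argv[1]; things=sys.argv[2:]
print({k:np.round(v,3) for k,v in bot.sense().items() if k in("clock","ee_pos","orientation")})
for c in("scene","top"):
    p,d=cams.capture(c); cv2.imwrite(f"pics/{c}{tag}.png",p[...,::-1])
    np.save(f"{c}_d.npy",d)
    for t in things:
        for r in regions_of(c,t)[:2]:
            P=cloud(c,r["pixels"],d)
            if len(P): print(c,t,round(r["p"],2),r["rect"],len(P),np.median(P,0).round(3),np.percentile(P,3,axis=0).round(3),np.percentile(P,97,axis=0).round(3))
E
python3 look.py 1 leg_knob lever_ball levelling_leg salt lemon_1 mill appliance_stand clamp_lever
python3 -c "
import cv2,numpy as np
cv2.imwrite('pics/both.png',np.vstack([cv2.imread('pics/scene1.png'),cv2.imread('pics/top1.png')])[:, :] if 0 else cv2.resize(np.hstack([cv2.imread('pics/scene1.png'),cv2.imread('pics/top1.png')]),(800,300)))"
```

```text
{'clock': np.float64(0.15), 'ee_pos': array([ 0.184, -0.597,  0.194]), 'orientation': array([-1.79916e+02, -1.00000e-03,  1.71200e+01])}
scene lever_ball 0.55 [222.0, 210.7, 23.2, 7.5] 54 [0.502 0.127 0.069] [0.488 0.103 0.06 ] [0.509 0.185 0.091]
scene lever_ball 0.38 [216.8, 92.1, 95.2, 129.9] 4514 [ 0.602 -0.124  0.057] [ 0.486 -0.232  0.037] [0.708 0.085 0.367]
scene levelling_leg 0.57 [246.6, 197.8, 10.8, 21.6] 118 [0.486 0.074 0.111] [0.476 0.056 0.008] [0.506 0.089 0.118]
scene salt 0.47 [231.7, 153.7, 12.3, 21.5] 183 [0.674 0.004 0.104] [ 0.663 -0.02   0.055] [0.696 0.017 0.144]
scene salt 0.46 [218.1, 94.0, 94.7, 126.6] 4637 [ 0.602 -0.124  0.057] [ 0.486 -0.232  0.035] [0.709 0.088 0.367]
scene lemon_1 0.76 [156.0, 221.3, 20.1, 18.4] 191 [0.596 0.374 0.044] [0.58  0.347 0.025] [0.622 0.403 0.055]
scene lemon_1 0.74 [317.0, 195.0, 11.6, 20.5] 193 [ 0.356 -0.167  0.044] [ 0.334 -0.196  0.024] [ 0.387 -0.149  0.056]
scene mill 0.92 [156.2, 238.3, 19.0, 28.8] 357 [0.485 0.408 0.083] [0.477 0.387 0.014] [0.505 0.427 0.141]
scene mill 0.71 [0.0, 97.5, 413.5, 286.5] 39142 [ 0.45  
[... 506 characters left out ...]
 0.965 0.007]
top lever_ball 0.57 [211.3, 187.1, 27.6, 12.7] 118 [0.503 0.147 0.069] [ 0.488  0.1   -0.004] [0.536 0.188 0.091]
top levelling_leg 0.58 [239.3, 188.3, 11.0, 14.4] 106 [0.489 0.069 0.114] [0.475 0.054 0.094] [0.507 0.086 0.122]
top salt 0.7 [266.7, 136.3, 10.5, 18.1] 180 [ 0.674 -0.002  0.114] [ 0.664 -0.02   0.059] [0.705 0.017 0.147]
top lemon_1 0.68 [155.8, 157.1, 22.6, 11.4] 210 [0.597 0.369 0.045] [0.578 0.341 0.025] [0.624 0.401 0.058]
top lemon_1 0.52 [303.6, 234.5, 17.8, 16.3] 254 [ 0.36  -0.175  0.046] [ 0.335 -0.203  0.027] [ 0.391 -0.149  0.057]
top appliance_stand 0.79 [214.5, 117.0, 132.4, 89.5] 5864 [ 0.602 -0.112  0.057] [ 0.492 -0.248  0.038] [0.713 0.079 0.368]
```

View pics/scene1.png

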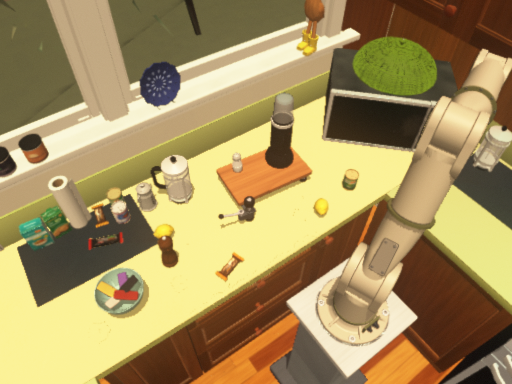

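View pics/top1.png

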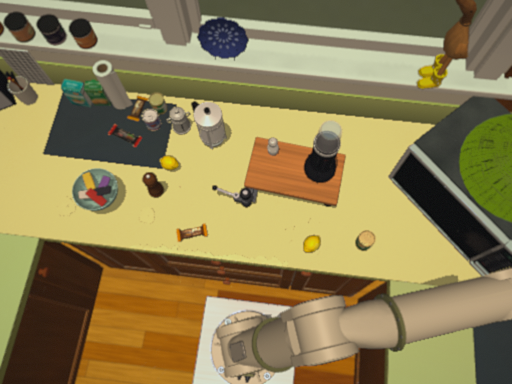

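```bash
cat > meas.py <<'E'
from h import *
for c in("scene","top"):
    d=np.load(f"{c}_d.npy"); v,u=np.mgrid[:384,:512]; 
    P=cloud(c,d>0,d)
    m=(abs(P[:,2]-.056)<.006)&(P[:,0]>.4)&(P[:,0]<.85)&(P[:,1]>-.35)&(P[:,1]<.15)
    B=P[m]; r=cv2.minAreaRect(B[(B[:,0]>.5)][:,:2].astype(np.float32)*1000); print(c,"board",r,np.median(B[:,2]))
    cen=np.array([.489,.07]); K=P[(np.hypot(*(P[:,:2]-cen).T)<.035)&(P[:,2]>.09)]
    T=K[K[:,2]>np.percentile(K[:,2],60)]
    print(len(K),"knob top z",np.percentile(K[:,2],[50,80,95]).round(4),"top mean",T.mean(0).round(4),"rng",K.min(0).round(3),K.max(0).round(3))
    L=P[(P[:,2]>.06)&(P[:,2]<.1)&(P[:,1]>.095)&(P[:,1]<.22)&(abs(P[:,0]-.5)<.07)]
    bl=L[L[:,1]>L[:,1].max()-.025]; print("ball",len(bl),bl.mean(0).round(4),bl.min(0).round(3),bl.max(0).round(3))
E
python3 meas.py
```

```text
scene board ((604.8584594726562, -71.41377258300781), (377.572021484375, 242.52410888671875), 84.86726379394531) 0.05489414973930273
108 knob top z [0.1122 0.1146 0.1173] top mean [0.4916 0.0708 0.1152] rng [0.473 0.052 0.09 ] [0.512 0.09  0.123]
ball 26 [0.5067 0.181  0.0848] [0.499 0.167 0.07 ] [0.514 0.191 0.093]
top board ((606.2391357421875, -64.23789978027344), (392.20367431640625, 239.26014709472656), 84.9590072631836) 0.0554148001539182
112 knob top z [0.1138 0.1171 0.1208] top mean [0.4925 0.0697 0.1177] rng [0.473 0.052 0.091] [0.512 0.088 0.126]
ball 33 [0.5075 0.1782 0.0859] [0.498 0.165 0.071] [0.517 0.189 0.093]
```

Request:
{"api": "jog_arm", "payload": {
  "targets": "28 -24.4 0 0 0 0;28 -24.4 0 0 0 0;28 -24.4 0 0 0 0;28 -24.4 0 0 0 0;28 -24.4 0 0 0 0;28 -24.4 0 0 0 0;28 -24.4 0 0 0 0;28 -24.4 0 0 0 0;28 -24.4 0 0 0 0;28 -24.4 0 0 0 0;28 -24.4 0 0 0 0;0 0 0 0 0 0",
  "grip": 0.65
}}

```text
clock: 2.25
ee_pos: [0.4024, -0.2449, 0.1956]
orientation: [-180.0, -0.1, 17.6]
contact_force: [-0.0, -1.1, 0.5]
grip_width: 0.648
grip_force: 0.0
```

```bash
cat > st.py <<'E'
import sys
from h import *
s=bot.sense(); print({k:np.round(s[k],3).tolist() for k in("clock","qpos","ee_pos","orientation","contact_force","torque","grip_width")})
if len(sys.argv)>1:
    t=np.array([float(a) for a in sys.argv[1:4]]); print("tool shift mm",(R.from_euler("xyz",s["orientation"],degrees=True).inv().apply(t-s["ee_pos"])*1000).round(1))
E
python3 st.py 0.492 0.070 0.195
```

```text
{'clock': 2.25, 'qpos': [43.369, 3.633, -16.529, 100.974, 0.964, 75.485, -45.755], 'ee_pos': [0.402, -0.245, 0.196], 'orientation': [-179.971, -0.113, 17.615], 'contact_force': [-0.019, -1.108, 0.458], 'torque': [0.009, -0.044, -0.032], 'grip_width': 0.648}
tool shift mm [ 180.7 -273.     1.1]
```

Request:
{"api": "jog_arm", "payload": {
  "targets": "20 -30.3 0 0 0 0;20 -30.3 0 0 0 0;20 -30.3 0 0 0 0;20 -30.3 0 0 0 0;20 -30.3 0 0 0 0;20 -30.3 0 0 0 0;20 -30.3 0 0 0 0;20 -30.3 0 0 0 0;20 -30.3 0 0 0 0;0 0 0 0 0 0;0 0 0 0 0 0"
}}

```text
clock: 3.35
ee_pos: [0.4911, 0.0637, 0.195]
orientation: [-180.0, 0.0, 17.2]
contact_force: [0.4, -0.3, -0.3]
grip_width: 0.652
grip_force: 0.0
```

```bash
python3 st.py 0.492 0.070 0.15
```

```text
{'clock': 3.35, 'qpos': [20.471, 8.35, -34.739, 97.08, 4.886, 76.102, -87.942], 'ee_pos': [0.491, 0.064, 0.195], 'orientation': [-179.995, 0.011, 17.218], 'contact_force': [0.369, -0.308, -0.332], 'torque': [0.004, 0.009, 0.049], 'grip_width': 0.652}
tool shift mm [ 2.7 -5.7 45. ]
```

Request:
{"api": "jog_arm", "payload": {
  "targets": "2.7 -5.7 0 0 0 0;0 0 0 0 0 -8.5;0 0 0 0 0 -8.5;0 0 0 0 0 -8.5;0 0 0 0 0 -8.5;0 0 0 0 0 -8.5;0 0 0 0 0 -8.5;0 0 0 0 0 -8.5;0 0 0 0 0 -8.5;0 0 30 0 0 0;0 0 20 0 0 0;0 0 0 0 0 0"
}}

```text
clock: 4.55
ee_pos: [0.4901, 0.068, 0.1427]
orientation: [-179.7, 0.1, 85.0]
contact_force: [-1.0, -0.5, -0.3]
grip_width: 0.654
grip_force: 0.0
```

```bash
python3 st.py 0.492 0.070 0.087; python3 look.py 2 leg_knob lever_ball; python3 -c "
import cv2,numpy as np
a=[cv2.resize(cv2.imread(f'pics/{c}2.png')[140:240,190:300],(396,360),interpolation=cv2.INTER_CUBIC) for c in('scene','top')]
cv2.imwrite('pics/c2.png',np.hstack(a))"
```

```text
{'clock': 4.55, 'qpos': [24.728, 11.782, -40.906, 101.232, 8.136, 70.267, -23.389], 'ee_pos': [0.49, 0.068, 0.143], 'orientation': [-179.737, 0.068, 84.987], 'contact_force': [-0.992, -0.473, -0.273], 'torque': [-0.01, 0.034, 0.029], 'grip_width': 0.654}
tool shift mm [ 2.3  1.9 55.7]
{'clock': np.float64(4.55), 'ee_pos': array([0.49 , 0.068, 0.143]), 'orientation': array([-1.79737e+02,  6.80000e-02,  8.49870e+01])}
scene leg_knob 0.62 [217.7, 209.7, 28.6, 8.7] 73 [0.502 0.149 0.07 ] [0.489 0.104 0.008] [0.545 0.188 0.09 ]
scene lever_ball 0.39 [219.6, 212.1, 27.3, 7.0] 95 [0.501 0.129 0.067] [ 0.487  0.098 -0.004] [0.544 0.187 0.09 ]
top lever_ball 0.54 [214.5, 183.5, 10.9, 11.1] 64 [0.506 0.168 0.077] [ 0.499  0.136 -0.003] [0.541 0.186 0.092]
```

View pics/c2.png

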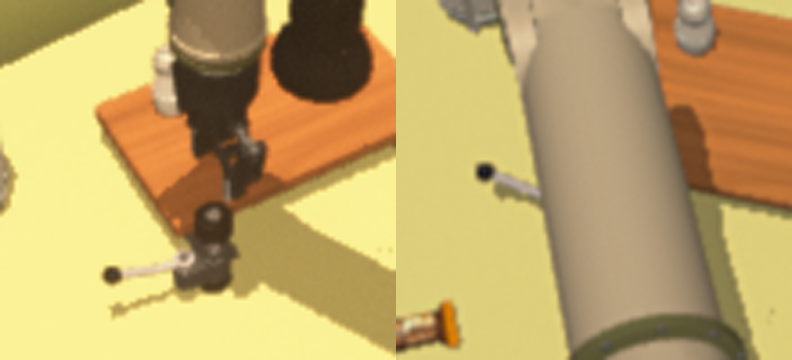

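Request:
{"api": "jog_arm", "payload": {
  "targets": "2.3 1.9 0 0 0 0;0 0 0 0 0 -8.5;0 0 0 0 0 -8.5;0 0 0 0 0 -8.5;0 0 0 0 0 -8.5;0 0 0 0 0 -8.5;0 0 0 0 0 -8.5;0 0 0 0 0 -8.5;0 0 0 0 0 -8.5;0 0 0 0 0 -8.5;0 0 0 0 0 -8.5;0 0 0 0 0 -8.5"
}}

```text
clock: 6.05
ee_pos: [0.4945, 0.0721, 0.1456]
orientation: [180.0, 0.0, 179.0]
contact_force: [-0.9, -0.6, 0.1]
grip_width: 0.65
grip_force: 0.0
```

Request:
{"api": "jog_arm", "payload": {
  "targets": "0 0 0 0 0 -8.5;0 0 0 0 0 -8.5;0 0 0 0 0 -8.5;0 0 0 0 0 -8.5;0 0 0 0 0 -8.5;0 0 0 0 0 -8.5;0 0 0 0 0 -8.5;0 0 0 0 0 -8.5;0 0 0 0 0 -8.5;0 0 0 0 0 -8.5;0 0 0 0 0 0;0 0 0 0 0 0"
}}

```text
clock: 7.25
ee_pos: [0.4943, 0.072, 0.1453]
orientation: [-180.0, 0.0, -96.6]
contact_force: [-0.6, -0.7, -0.1]
grip_width: 0.647
grip_force: 0.0
```

```bash
python3 st.py 0.492 0.070 0.088
```

```text
{'clock': 7.25, 'qpos': [46.107, 21.601, -70.591, 99.972, 21.195, 73.622, 143.992], 'ee_pos': [0.494, 0.072, 0.145], 'orientation': [-179.988, 0.031, -96.639], 'contact_force': [-0.583, -0.658, -0.056], 'torque': [-0.001, 0.043, -0.048], 'grip_width': 0.647}
tool shift mm [ 2.3  2.1 57.3]
```

Request:
{"api": "jog_arm", "payload": {
  "targets": "2.3 2.1 0 0 0 0;0 0 20 0 0 0;0 0 20 0 0 0;0 0 7 0 0 0;0 0 5 0 0 0;0 0 5 0 0 0;0 0 0 0 0 0;0 0 0 0 0 0"
}}

```text
clock: 8.05
ee_pos: [0.4921, 0.07, 0.0886]
orientation: [-180.0, 0.0, -96.4]
contact_force: [0.5, -0.6, -0.6]
grip_width: 0.651
grip_force: 0.0
```

```bash
python3 st.py 0.492 0.070 0.088
```

```text
{'clock': 8.05, 'qpos': [43.67, 24.799, -67.786, 104.548, 24.855, 67.534, 141.483], 'ee_pos': [0.492, 0.07, 0.089], 'orientation': [-179.961, 0.013, -96.387], 'contact_force': [0.533, -0.55, -0.561], 'torque': [0.021, -0.021, -0.03], 'grip_width': 0.651}
tool shift mm [-0.   0.1  0.6]
```

Close on the knob.

Request:
{"api": "jog_arm", "payload": {
  "targets": "0 0 0 0 0 0;0 0 0 0 0 0;0 0 0 0 0 0;0 0 0 0 0 0;0 0 0 0 0 0;0 0 0 0 0 0;0 0 0 0 0 0;0 0 0 0 0 0",
  "grip": 0.2
}}

```text
clock: 8.85
ee_pos: [0.4917, 0.0699, 0.0881]
orientation: [180.0, 0.0, -96.4]
contact_force: [0.7, 0.2, 0.1]
grip_width: 0.198
grip_force: 0.0
```

```bash
python3 st.py; for i in 1 2 3; do python3 - <<'E'
from h import *
cams.capture("top"); s=bot.sense(); print(s["torque"].round(3),s["contact_force"].round(2))
E
done
```

```text
{'clock': 8.85, 'qpos': [43.662, 24.827, -67.765, 104.59, 24.868, 67.515, 141.482], 'ee_pos': [0.492, 0.07, 0.088], 'orientation': [180.0, 0.006, -96.379], 'contact_force': [0.692, 0.203, 0.084], 'torque': [-0.025, 0.011, 0.028], 'grip_width': 0.198}
[ 0.005  0.029 -0.02 ] [-0.44 -0.05  0.17]
[-0.051  0.018  0.025] [-0.15 -0.44 -0.04]
[ 0.011 -0.058 -0.027] [0.43 0.72 0.83]
```

```bash
python3 look.py 3 leg_knob; python3 -c "
import cv2,numpy as np
a=[cv2.resize(cv2.imread(f'pics/{c}3.png')[130:240,200:300],(400,440),interpolation=cv2.INTER_CUBIC) for c in('scene','top')]
cv2.imwrite('pics/c3.png',np.hstack(a))"
```

```text
{'clock': np.float64(9.0), 'ee_pos': array([0.492, 0.07 , 0.088]), 'orientation': array([-1.8000e+02,  4.0000e-03, -9.6375e+01])}
scene leg_knob 0.68 [247.1, 196.2, 8.1, 24.3] 90 [0.486 0.079 0.106] [0.474 0.065 0.007] [0.511 0.089 0.127]
scene leg_knob 0.23 [218.6, 91.1, 94.2, 132.6] 3019 [ 0.588 -0.123  0.056] [ 0.481 -0.24   0.024] [0.703 0.107 0.369]
```

View pics/c3.png

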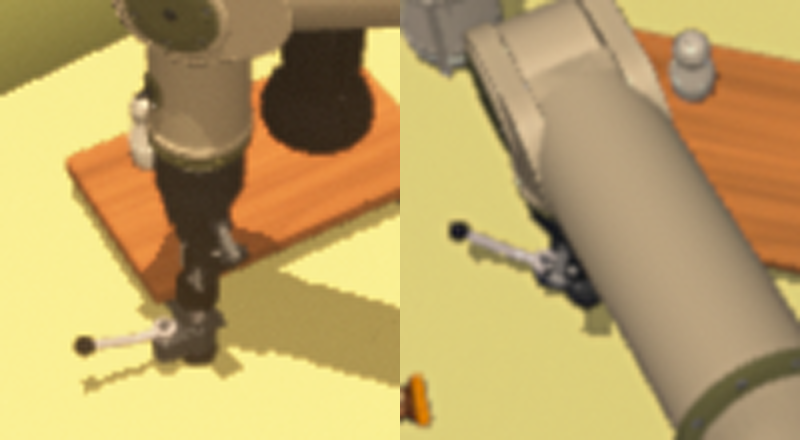

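```bash
python3 - <<'E'
from h import *
for c in("scene","top"):
    d=np.load(f"{c}_d.npy"); P=cloud(c,d>0,d)
    Q=P[(np.hypot(P[:,0]-.492,P[:,1]-.07)<.07)&(P[:,2]>.06)&(P[:,2]<.2)]
    for z in np.arange(.06,.2,.008):
        s=Q[(Q[:,2]>=z)&(Q[:,2]<z+.008)]
        if len(s): print(c,z.round(3),len(s),s.min(0)[:2].round(3),s.max(0)[:2].round(3),s.mean(0)[:2].round(3))
d=np.load("scene_d.npy")
v,u=np.mgrid[176:224:3,240:262:3]
P=world("scene",np.c_[u.ravel(),v.ravel()],d[v,u].ravel())*1000
for row,vv in zip(P.reshape(*u.shape,3),v[:,0]): print(vv," ".join("%d,%d,%d"%tuple(p) for p in row))
E
```

```text
scene 0.06 45 [0.485 0.058] [0.559 0.137] [0.501 0.103]
scene 0.068 6 [0.49 0.1 ] [0.503 0.13 ] [0.496 0.112]
scene 0.084 5 [0.478 0.072] [0.502 0.087] [0.489 0.081]
scene 0.092 13 [0.473 0.058] [0.5  0.09] [0.482 0.078]
scene 0.1 17 [0.474 0.056] [0.493 0.089] [0.48  0.077]
scene 0.108 31 [0.472 0.059] [0.512 0.09 ] [0.492 0.079]
scene 0.116 6 [0.476 0.069] [0.502 0.084] [0.49  0.077]
scene 0.124 10 [0.474 0.073] [0.506 0.081] [0.49  0.079]
scene 0.132 12 [0.467 0.067] [0.507 0.082] [0.48  0.076]
scene 0.14 14 [0.467 0.067] [0.508 0.083] [0.485 0.077]
scene 0.148 7 [0.47  0.074] [0.501 0.084] [0.483 0.079]
scene 0.156 7 [0.475 0.076] [0.505 0.083] [0.491 0.08 ]
scene 0.164 8 [0.45  0.065] [0.526 0.084] [0.49  0.077]
scene 0.172 23 [0.449 0.065] [0.533 0.089] [0.48 0.08]
scene 0.18 16 [0.442 0.065] [0.533 0.086] [0.484 0.079]
scene 0.188 25 [0.437 0.068] [0.539 0.088] [0.479 0.081]
scene 0.196 5 [0.436 0.073] [0.503 0.087] [0.471 0.082]
top 0.06 28 [0.475 0.063] [0.507 0.138] [0.496 0.111]
top 0.068 14 [0.487 0.1  ] [0.504 0.137] [0.497 0.114]
top 0.092 3 [0.474 0.065] [0.478 0.068] 
[... 979 characters left out ...]
0 432,87,204 533,0,36 551,-27,-2
200 547,74,56 545,62,50 498,80,113 474,83,140 466,75,143 552,0,-1 545,-8,-1 537,-17,0
203 540,79,49 542,64,36 486,87,113 481,78,112 478,67,107 540,9,-2 534,0,-3 526,-9,-1
206 560,66,-1 535,69,29 487,87,94 478,80,100 473,70,97 526,19,0 522,7,-3 515,-1,-2
209 546,76,2 538,67,4 500,79,56 490,72,61 492,57,48 498,38,26 508,17,-1 500,8,1
212 495,108,65 489,99,65 491,85,51 483,77,54 474,70,59 502,35,0 497,24,-2 490,16,0
215 488,113,58 486,101,51 481,92,49 483,77,36 473,70,41 488,45,4 485,33,-1 479,23,-2
218 489,113,39 483,104,38 484,90,26 480,79,21 482,64,7 481,50,-2 473,42,0 467,32,0
221 500,107,0 496,96,-2 490,86,-4 477,81,7 476,68,-3 469,58,-2 463,49,-3 458,38,-6
```

Request:
{"api": "jog_arm", "payload": {
  "targets": "0 0 0 0 0 0;0 0 0 0 0 0;0 0 0 0 0 0;0 0 0 0 0 0;0 0 0 0 0 0;0 0 0 0 0 0",
  "grip": 0
}}

```text
clock: 9.8
ee_pos: [0.4917, 0.0698, 0.0881]
orientation: [-180.0, 0.0, -96.4]
contact_force: [-0.3, -0.3, 0.4]
grip_width: -0.002
grip_force: 0.0
```

Request:
{"api": "jog_arm", "payload": {
  "targets": "0 0 -20 0 0 0;0 0 -20 0 0 0;0 0 -20 0 0 0;0 0 0 0 0 0;0 0 0 0 0 0"
}}

```text
clock: 10.3
ee_pos: [0.4919, 0.0697, 0.1481]
orientation: [-180.0, -0.0, -96.4]
contact_force: [0.2, 0.1, 0.0]
grip_width: 0.001
grip_force: 0.0
```

```bash
python3 look.py 4 leg_knob; python3 - <<'E'
from h import *
d=np.load("scene_d.npy"); P=cloud("scene",d>0,d)
Q=P[(np.hypot(P[:,0]-.492,P[:,1]-.07)<.07)&(P[:,2]>.06)&(P[:,2]<.26)]
for z in np.arange(.06,.26,.008):
    s=Q[(Q[:,2]>=z)&(Q[:,2]<z+.008)]
    if len(s): print(z.round(3),len(s),s.min(0)[:2].round(3),s.max(0)[:2].round(3),s.mean(0)[:2].round(3))
p=cams.camera_params("scene")
Rm=R.from_euler("xyz",p["rotation"],degrees=True)
K=np.array([[p["fx"],0,p["cx"]],[0,p["fy"],p["cy"]],[0,0,1]])
pts=np.array([bot.sense()["ee_pos"],[.492,.07,.117],[.492,.07,.089]])
q=Rm.inv().apply(pts-p["eye"]); px=cv2.projectPoints(q,np.zeros(3),np.zeros(3),K,np.array([p["k1"],0,0,0.]))[0][:,0]; print(px)
a=cv2.imread("pics/scene4.png")
a=cv2.resize(a[130:235,200:300],None,fx=6,fy=5.7,interpolation=cv2.INTER_CUBIC)
for x,y in px: cv2.drawMarker(a,(int((x-200+.5)*6),int((y-130+.5)*5.7)),(0,0,255),0,10)
cv2.imwrite("pics/c4.png",a)
E
```

```text
{'clock': np.float64(10.3), 'ee_pos': array([0.492, 0.07 , 0.148]), 'orientation': array([-1.79965e+02, -1.40000e-02, -9.63930e+01])}
scene leg_knob 0.64 [242.0, 195.3, 17.8, 14.3] 127 [0.489 0.074 0.111] [0.475 0.055 0.055] [0.513 0.089 0.118]
0.06 38 [0.486 0.041] [0.55  0.136] [0.497 0.106]
0.068 9 [0.486 0.071] [0.504 0.131] [0.495 0.104]
0.084 6 [0.477 0.057] [0.494 0.087] [0.482 0.074]
0.092 12 [0.477 0.064] [0.498 0.09 ] [0.483 0.08 ]
0.1 19 [0.473 0.05 ] [0.515 0.089] [0.484 0.076]
0.108 63 [0.474 0.053] [0.512 0.09 ] [0.492 0.072]
0.116 11 [0.478 0.062] [0.509 0.087] [0.493 0.072]
0.18 2 [0.486 0.079] [0.499 0.08 ] [0.492 0.079]
0.188 9 [0.477 0.064] [0.497 0.081] [0.482 0.075]
0.196 9 [0.473 0.067] [0.499 0.083] [0.483 0.078]
0.204 12 [0.476 0.066] [0.496 0.081] [0.485 0.078]
0.212 5 [0.481 0.079] [0.498 0.082] [0.49 0.08]
0.22 1 [0.486 0.084] [0.486 0.084] [0.486 0.084]
0.228 15 [0.464 0.068] [0.523 0.087] [0.49  0.081]
0.236 19 [0.452 0.064] [0.531 0.087] [0.478 0.078]
0.244 18 [0.453 0.064] [0.531 0.087] [0.481 0.081]
0.252 16 [0.445 0.077] [0.533 0.091] [0.492 0.084]
[[249.5245231  194.10861817]
 [249.30570679 199.27172755]
 [249.30537395 203.98412236]]
```

View pics/c4.png

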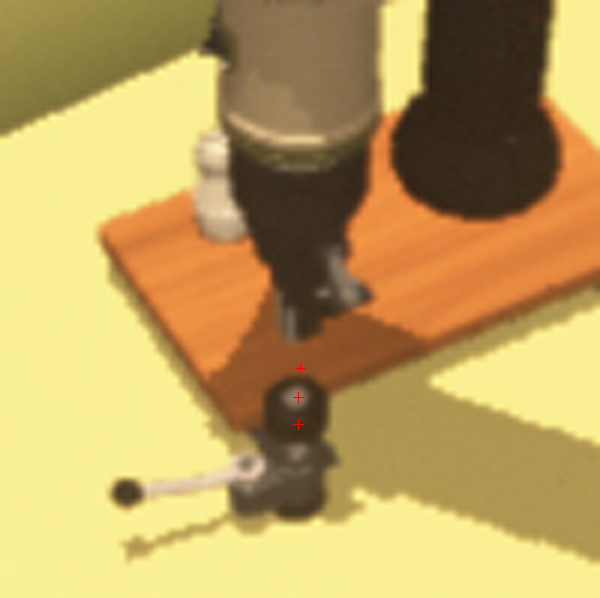

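```bash
python3 - <<'E'
from h import *
d=np.load("scene_d.npy")
v,u=np.mgrid[166:194:2,242:266:2]
P=world("scene",np.c_[u.ravel(),v.ravel()],d[v,u].ravel())*1000
for row,vv in zip(P.reshape(*u.shape,3),v[:,0]): print(vv," ".join("%d,%d,%d"%tuple(p) if p[2]>70 else "-" for p in row))
E
```

```text
166 477,107,328 472,103,331 469,98,330 465,93,331 458,90,335 455,85,335 456,76,328 451,72,330 453,63,322 - - -
168 482,104,313 471,104,323 467,99,324 464,93,322 457,91,328 455,84,325 454,78,322 453,70,318 453,62,313 - - -
170 522,79,252 500,85,275 467,99,314 466,92,311 455,92,321 457,83,313 452,79,314 452,71,310 - - - -
172 524,77,239 498,86,268 478,92,290 474,86,290 469,82,292 458,82,302 454,78,303 453,70,299 - - - -
174 - 501,84,253 482,89,275 471,89,285 467,84,285 455,85,297 449,81,300 451,71,292 446,68,295 - - -
176 - - 484,88,262 471,89,276 468,83,275 454,85,288 449,81,291 445,75,290 - - - -
178 - - 486,87,250 477,85,257 471,81,260 461,80,269 473,63,246 445,76,281 - - - -
180 - - 493,82,230 478,84,246 475,78,244 478,68,234 450,80,270 440,79,278 438,73,276 434,68,277 - -
182 - - 494,81,217 481,82,230 473,79,237 468,75,239 440,87,274 434,83,277 430,78,277 428,72,275 - -
184 - - 496,80,205 487,78,212 467,84,235 453,86,251 436,89,269 430,86,272 429,79,270 - - -
186 - - 496,80,194 484,80,205 477,77,210 451,87,243 - - - - - -
188 - - - 482,81,197 477,77,199 477,68,194 - - - - - -
190 - - - - - - - - - - - -
192 - - - - - - - - - - - -
```

The closed fingers missed the knob. In the picture (fingertips at about 249,189, predicted TCP at 249,194) the tips end roughly 28 mm above the reported TCP, so I'll grip lower and watch the force.

Request:
{"api": "jog_arm", "payload": {
  "targets": "0 0 0 0 0 0;0 0 0 0 0 0;0 0 0 0 0 0;0 0 0 0 0 0;0 0 20 0 0 0;0 0 20 0 0 0;0 0 15 0 0 0;0 0 5 0 0 0;0 0 5 0 0 0;0 0 5 0 0 0;0 0 0 0 0 0",
  "grip": 0.68
}}

```text
clock: 11.6
ee_pos: [0.4917, 0.0699, 0.078]
orientation: [180.0, 0.0, -96.4]
contact_force: [-0.3, -0.1, -0.1]
grip_width: 0.68
grip_force: 0.0
```

Request:
{"api": "jog_arm", "payload": {
  "targets": "0 0 4 0 0 0;0 0 4 0 0 0;0 0 4 0 0 0;0 0 4 0 0 0;0 0 2 0 0 0;0 0 0 0 0 0;0 0 0 0 0 0"
}}

```text
clock: 12.3
ee_pos: [0.4918, 0.0699, 0.0602]
orientation: [-180.0, 0.0, -96.4]
contact_force: [0.2, 0.2, 0.0]
grip_width: 0.677
grip_force: 0.0
```

Request:
{"api": "jog_arm", "payload": {
  "targets": "0 0 0 0 0 0;0 0 0 0 0 0;0 0 0 0 0 0;0 0 0 0 0 0;0 0 0 0 0 0;0 0 0 0 0 0",
  "grip": 0.3
}}

```text
clock: 12.9
ee_pos: [0.4961, 0.0695, 0.0619]
orientation: [-179.6, 0.1, -96.5]
contact_force: [12.9, -0.5, -1.2]
grip_width: 0.407
grip_force: 59.8
```

```bash
python3 st.py; python3 look.py 5; python3 - <<'E'
import cv2
a=cv2.imread("pics/scene5.png"); cv2.imwrite("pics/c5.png",cv2.resize(a[130:235,200:300],None,fx=5,fy=5,interpolation=cv2.INTER_CUBIC))
E
```

```text
{'clock': 12.9, 'qpos': [41.966, 26.747, -65.917, 106.112, 27.206, 64.48, 139.796], 'ee_pos': [0.496, 0.07, 0.062], 'orientation': [-179.552, 0.115, -96.475], 'contact_force': [12.892, -0.527, -1.239], 'torque': [-0.15, -2.384, 0.003], 'grip_width': 0.407}
{'clock': np.float64(12.9), 'ee_pos': array([0.496, 0.07 , 0.062]), 'orientation': array([-1.79552e+02,  1.15000e-01, -9.64750e+01])}
```

View pics/c5.png

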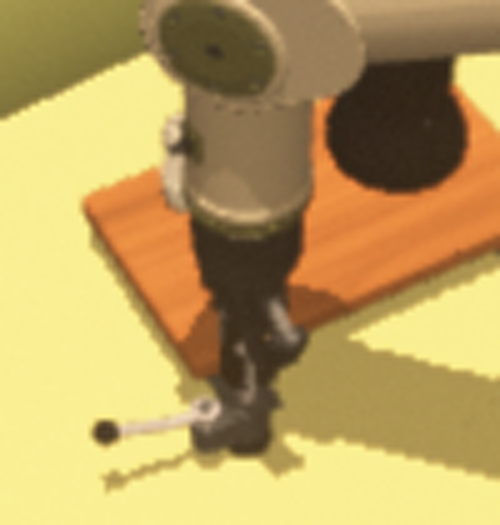

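Request:
{"api": "jog_arm", "payload": {
  "targets": "0 -4.3 0 0 0 0;0 0 0 0 0 0;0 0 0 0 0 0"
}}

```text
clock: 13.3
ee_pos: [0.4963, 0.0695, 0.0616]
orientation: [-180.0, -0.0, -96.4]
contact_force: [-6.4, -2.4, 16.6]
grip_width: 0.405
grip_force: 61.6
```

```bash
python3 st.py
```

```text
{'clock': 13.3, 'qpos': [41.501, 27.167, -65.664, 105.665, 27.372, 65.078, 139.764], 'ee_pos': [0.496, 0.069, 0.062], 'orientation': [-179.961, -0.046, -96.382], 'contact_force': [-6.352, -2.427, 16.586], 'torque': [-0.463, 1.509, -0.124], 'grip_width': 0.405}
```

Request:
{"api": "jog_arm", "payload": {
  "targets": "0 1.2 -1.5 0 0 0;0 0 0 0 0 0"
}}

```text
clock: 13.5
ee_pos: [0.4961, 0.0695, 0.0619]
orientation: [-179.9, 0.1, -96.4]
contact_force: [6.4, 0.7, -3.6]
grip_width: 0.409
grip_force: 62.7
```

Request:
{"api": "jog_arm", "payload": {
  "targets": "0 0 0.08 0 0 2.5;0 0 0.08 0 0 2.5;0 0 0.08 0 0 2.5;0 0 0.08 0 0 2.5"
}}

```text
clock: 13.9
ee_pos: [0.496, 0.0695, 0.0616]
orientation: [-179.9, 0.1, -106.5]
contact_force: [4.9, 0.4, -3.4]
grip_width: 0.408
grip_force: 62.7
```

```bash
python3 st.py
```

```text
{'clock': 13.9, 'qpos': [40.319, 25.816, -63.546, 105.855, 25.665, 64.234, 131.014], 'ee_pos': [0.496, 0.07, 0.062], 'orientation': [-179.882, 0.077, -106.498], 'contact_force': [4.887, 0.378, -3.411], 'torque': [0.079, -1.164, 0.099], 'grip_width': 0.408}
```

Request:
{"api": "jog_arm", "payload": {
  "targets": "-0.3 -0.9 0.13 0 0 4;0 0 0.13 0 0 4;0 0 0.13 0 0 4;0 0 0.13 0 0 4;0 0 0.13 0 0 4"
}}

```text
clock: 14.4
ee_pos: [0.4961, 0.0695, 0.0609]
orientation: [-180.0, 0.0, -126.5]
contact_force: [1.3, -0.2, -0.1]
grip_width: 0.405
grip_force: 63.2
```

```bash
cat > tq.py <<'E'
from h import *
T=[];F=[]
for i in range(6):
    s=bot.sense(); T.append(s["torque"][2]);F.append(s["contact_force"])
    if i<5: cams.capture("top")
print("Tz",np.round(T,3),"mean",np.mean(T).round(3),"F",np.mean(F,0).round(1),"pos",s["ee_pos"].round(4),"yaw",s["orientation"].round(1),"q",s["qpos"].round(0),s["clock"],s["grip_width"])
E
python3 tq.py
```

```text
Tz [ 0.078 -0.085 -0.1   -0.059 -0.129 -0.054] mean -0.058 F [ 1.7 -0.6  0.5] pos [0.4961 0.0695 0.0609] yaw [-180.     0.  -126.3] q [ 37.  24. -59. 106.  23.  63. 113.] 14.65 0.41056648470532625
```

```bash
cat > t7.py <<'E'
from h import *
s=bot.sense(); print("tau7 %.4f Tz %.3f"%(s["tau"][6],s["torque"][2]),"tau",s["tau"].round(3)[[0,4]],"F",s["contact_force"].round(1),s["ee_pos"].round(4),"yaw %.1f q7 %.1f"%(s["orientation"][2],s["qpos"][6]),s["qvel"][6].round(1),s["clock"])
E
python3 t7.py
```

```text
tau7 0.0097 Tz -0.054 tau [-0.514 -0.379] F [ 2.  -1.2  0.9] [0.4961 0.0695 0.0609] yaw -126.3 q7 113.4 -0.3 14.65
```

Request:
{"api": "jog_arm", "payload": {
  "targets": "0 0 0.13 0 0 4;0 0 0.13 0 0 4;0 0 0.13 0 0 4"
}}

```text
clock: 14.95
ee_pos: [0.4961, 0.0695, 0.0605]
orientation: [-180.0, 0.0, -138.4]
contact_force: [1.1, -0.6, 1.1]
grip_width: 0.402
grip_force: 63.2
```

```bash
python3 t7.py
```

```text
tau7 1.2690 Tz 0.079 tau [ 0.41  -0.246] F [ 1.1 -0.6  1.1] [0.4961 0.0695 0.0605] yaw -138.4 q7 102.5 -35.8 14.95
```

Request:
{"api": "jog_arm", "payload": {
  "targets": "0 0 0.13 0 0 4;0 0 0.13 0 0 4"
}}

```text
clock: 15.15
ee_pos: [0.496, 0.0695, 0.0602]
orientation: [-180.0, 0.0, -146.4]
contact_force: [0.8, -0.3, 0.8]
grip_width: 0.409
grip_force: 63.2
```

```bash
python3 t7.py
```

```text
tau7 1.2706 Tz 0.059 tau [ 0.391 -0.254] F [ 0.8 -0.3  0.8] [0.496  0.0695 0.0602] yaw -146.4 q7 95.3 -36.0 15.15
```

Request:
{"api": "jog_arm", "payload": {
  "targets": "0 0 0.13 0 0 4;0 0 0.13 0 0 4;0 0 0.13 0 0 4"
}}

```text
clock: 15.45
ee_pos: [0.496, 0.0695, 0.0598]
orientation: [-180.0, 0.0, -158.4]
contact_force: [1.6, 0.2, 0.3]
grip_width: 0.408
grip_force: 63.2
```

```bash
python3 t7.py
```

```text
tau7 1.2811 Tz 0.075 tau [ 0.407 -0.263] F [1.6 0.2 0.3] [0.496  0.0695 0.0598] yaw -158.4 q7 84.3 -36.3 15.45
```

Request:
{"api": "jog_arm", "payload": {
  "targets": "0 0 0.13 0 0 4;0 0 0.13 0 0 4;0 0 0.13 0 0 4"
}}

```text
clock: 15.75
ee_pos: [0.496, 0.0696, 0.0594]
orientation: [180.0, 0.0, -170.4]
contact_force: [1.7, -0.6, 1.7]
grip_width: 0.408
grip_force: 63.2
```

```bash
python3 t7.py
```

```text
tau7 1.2905 Tz 0.043 tau [ 0.423 -0.263] F [ 1.7 -0.6  1.7] [0.496  0.0696 0.0594] yaw -170.4 q7 73.3 -36.6 15.75
```

Request:
{"api": "jog_arm", "payload": {
  "targets": "0 0 0.13 0 0 4;0 0 0.13 0 0 4;0 0 0.13 0 0 4"
}}

```text
clock: 16.05
ee_pos: [0.4961, 0.0696, 0.059]
orientation: [180.0, 0.0, 177.6]
contact_force: [1.5, 0.3, 1.5]
grip_width: 0.407
grip_force: 63.2
```

```bash
python3 t7.py
```

```text
tau7 1.2987 Tz 0.074 tau [ 0.436 -0.258] F [1.5 0.3 1.5] [0.4961 0.0696 0.059 ] yaw 177.6 q7 62.2 -36.8 16.05
```

Request:
{"api": "jog_arm", "payload": {
  "targets": "0 0 0.13 0 0 4;0 0 0.13 0 0 4;0 0 0.13 0 0 4"
}}

```text
clock: 16.35
ee_pos: [0.496, 0.0696, 0.0586]
orientation: [180.0, 0.0, 165.6]
contact_force: [1.0, 0.2, 1.3]
grip_width: 0.403
grip_force: 63.2
```

```bash
python3 t7.py
```

```text
tau7 1.3059 Tz 0.083 tau [ 0.442 -0.253] F [1.  0.2 1.3] [0.496  0.0696 0.0586] yaw 165.6 q7 51.1 -36.9 16.35
```

Request:
{"api": "jog_arm", "payload": {
  "targets": "0 0 0.13 0 0 4;0 0 0.13 0 0 4;0 0 0.13 0 0 4"
}}

```text
clock: 16.65
ee_pos: [0.4961, 0.0696, 0.0582]
orientation: [180.0, 0.0, 153.6]
contact_force: [1.6, -1.2, 0.6]
grip_width: 0.406
grip_force: 63.2
```

```bash
python3 t7.py
```

```text
tau7 1.2985 Tz 0.055 tau [ 0.451 -0.248] F [ 1.6 -1.2  0.6] [0.4961 0.0696 0.0582] yaw 153.6 q7 39.9 -37.2 16.65
```

Request:
{"api": "jog_arm", "payload": {
  "targets": "0 0 0.13 0 0 4;0 0 0.13 0 0 4;0 0 0.13 0 0 4"
}}

```text
clock: 16.95
ee_pos: [0.4961, 0.0697, 0.0578]
orientation: [180.0, 0.0, 141.6]
contact_force: [0.9, -0.8, 1.2]
grip_width: 0.407
grip_force: 63.2
```

```bash
python3 t7.py
```

```text
tau7 1.2634 Tz 0.110 tau [ 0.457 -0.26 ] F [ 0.9 -0.8  1.2] [0.4961 0.0697 0.0578] yaw 141.6 q7 28.6 -37.3 16.95
```

Request:
{"api": "jog_arm", "payload": {
  "targets": "0 0 0 0 0 0;0 0 0 0 0 0;0 0 0 0 0 0"
}}

```text
clock: 17.25
ee_pos: [0.496, 0.0696, 0.0578]
orientation: [180.0, 0.0, 141.7]
contact_force: [1.3, -0.6, 1.4]
grip_width: 0.405
grip_force: 63.2
```

```bash
python3 tq.py; python3 t7.py
```

```text
Tz [ 0.051 -0.009  0.038  0.023  0.026  0.027] mean 0.026 F [2.1 0.3 2. ] pos [0.496  0.0696 0.0578] yaw [180.    0.  141.7] q [ 24.  18. -41. 107.  14.  60.  29.] 17.5 0.4071071364977469
tau7 -0.0118 Tz 0.027 tau [-0.077 -0.288] F [2.6 0.1 2.8] [0.496  0.0696 0.0578] yaw 141.7 q7 28.7 -0.2 17.5
```

Request:
{"api": "jog_arm", "payload": {
  "targets": "0 0 -0.08 0 0 -2.5;0 0 0 0 0 0;0 0 0 0 0 0;0 0 0 0 0 0"
}}

```text
clock: 17.9
ee_pos: [0.496, 0.0696, 0.0579]
orientation: [180.0, 0.0, 144.1]
contact_force: [3.8, -0.2, 1.9]
grip_width: 0.414
grip_force: 63.3
```

```bash
python3 t7.py
```

```text
tau7 -0.0625 Tz 0.055 tau [ 0.008 -0.319] F [ 3.8 -0.2  1.9] [0.496  0.0696 0.0579] yaw 144.1 q7 31.0 0.1 17.9
```

Request:
{"api": "jog_arm", "payload": {
  "targets": "0 0 0 0 0 0;0 0 0 0 0 0;0 0 0 0 0 0;0 0 -10 0 0 0;0 0 -20 0 0 0;0 0 -30 0 0 0;0 0 -30 0 0 0;0 0 -30 0 0 0;0 0 0 0 0 0",
  "grip": 0.7
}}

```text
clock: 18.8
ee_pos: [0.498, 0.0704, 0.1826]
orientation: [179.7, 0.3, 144.1]
contact_force: [-0.9, -0.5, -0.6]
grip_width: 0.702
grip_force: 0.0
```

```bash
python3 look.py 6 lever_ball; python3 t7.py; python3 meas.py; python3 - <<'E'
import cv2
a=cv2.imread("pics/scene6.png"); cv2.imwrite("pics/c6.png",cv2.resize(a[130:235,200:300],None,fx=5,fy=5,interpolation=cv2.INTER_CUBIC))
E
```

```text
{'clock': np.float64(18.8), 'ee_pos': array([0.498, 0.07 , 0.183]), 'orientation': array([179.747,   0.323, 144.142])}
scene lever_ball 0.39 [218.3, 210.8, 28.0, 10.0] 90 [0.502 0.135 0.067] [ 0.489  0.098 -0.004] [0.562 0.186 0.09 ]
top lever_ball 0.44 [213.4, 187.7, 13.8, 6.6] 40 [0.504 0.163 0.078] [0.499 0.137 0.063] [0.514 0.185 0.093]
top lever_ball 0.29 [355.3, 232.2, 18.0, 20.5] 308 [ 0.389 -0.354  0.067] [ 0.367 -0.382  0.005] [ 0.419 -0.331  0.075]
tau7 0.0064 Tz 0.034 tau [-0.063 -0.007] F [ 0.3  0.4 -0.2] [0.4952 0.0694 0.1771] yaw 144.1 q7 36.0 0.1 19.0
scene board ((606.3909912109375, -80.71672058105469), (360.72711181640625, 239.26031494140625), 85.18690490722656) 0.05490997574029122
900 knob top z [0.3874 0.6204 0.6291] top mean [0.4804 0.0679 0.5778] rng [0.454 0.035 0.091] [0.523 0.105 0.635]
ball 26 [0.5066 0.181  0.085 ] [0.5   0.169 0.076] [0.514 0.192 0.092]
top board ((603.12060546875, -70.56355285644531), (378.9799499511719, 243.2342987060547), 84.10395812988281) 0.055491184881968136
503 knob top z [0.6185 0.624  0.6304] top mean [0.4818 0.0686 0.6246] rng [0.455 0.036 0.552] [0.522 0.105 0.636]
ball 33 [0.5079 0.1784 0.0847] [0.501 0.165 0.071] [0.52  0.19  0.095]
```

View pics/c6.png

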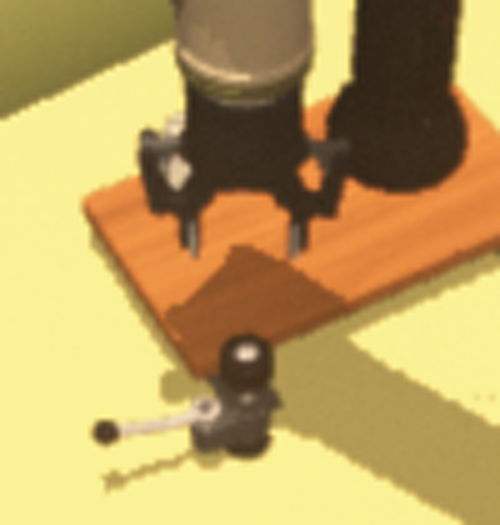

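Request:
{"api": "jog_arm", "payload": {
  "targets": "18 33 0 0 0 0;18 33 0 0 0 0;18 33 0 0 0 0;0 0 0 0 0 7.75;0 0 0 0 0 7.75;0 0 0 0 0 7.75;0 0 0 0 0 7.75;0 0 0 0 0 7.75;0 0 0 0 0 7.75;0 0 0 0 0 7.75;0 0 0 0 0 7.75;0 0 0 0 0 0",
  "grip": 0.5
}}

```text
clock: 20.2
ee_pos: [0.5093, 0.1811, 0.1766]
orientation: [-179.9, 0.1, 82.0]
contact_force: [-0.2, 0.7, 0.1]
grip_width: 0.501
grip_force: 0.0
```

```bash
python3 st.py 0.510 0.182 0.04
```

```text
{'clock': 20.2, 'qpos': [7.471, 15.641, -36.669, 92.134, 9.543, 75.529, -38.585], 'ee_pos': [0.509, 0.181, 0.177], 'orientation': [-179.883, 0.051, 82.009], 'contact_force': [-0.19, 0.693, 0.052], 'torque': [0.024, 0.027, 0.038], 'grip_width': 0.501}
tool shift mm [  1.1   0.9 136.6]
```

Request:
{"api": "jog_arm", "payload": {
  "targets": "1 1 30 0 0 0;0 0 30 0 0 0;0 0 25 0 0 0;0 0 15 0 0 0;0 0 10 0 0 0;0 0 7 0 0 0;0 0 7 0 0 0;0 0 0 0 0 0"
}}

```text
clock: 21.0
ee_pos: [0.5111, 0.1822, 0.0534]
orientation: [-180.0, 0.0, 82.2]
contact_force: [0.3, 0.7, 0.2]
grip_width: 0.495
grip_force: 0.0
```

Request:
{"api": "jog_arm", "payload": {
  "targets": "0 0 4 0 0 0;0 0 4 0 0 0;0 0 4 0 0 0;0 0 0 0 0 0;0 0 0 0 0 0"
}}

```text
clock: 21.5
ee_pos: [0.5111, 0.1823, 0.0417]
orientation: [-180.0, -0.0, 82.1]
contact_force: [0.3, -0.1, 0.2]
grip_width: 0.504
grip_force: 0.0
```

```bash
python3 st.py; python3 look.py 7; python3 - <<'E'
import cv2
a=cv2.imread("pics/scene7.png"); cv2.imwrite("pics/c7.png",cv2.resize(a[130:235,180:280],None,fx=5,fy=5,interpolation=cv2.INTER_CUBIC))
E
```

```text
{'clock': 21.5, 'qpos': [5.322, 23.216, -34.828, 101.414, 15.051, 60.066, -42.789], 'ee_pos': [0.511, 0.182, 0.042], 'orientation': [-179.993, -0.002, 82.127], 'contact_force': [0.316, -0.077, 0.197], 'torque': [-0.029, -0.056, 0.006], 'grip_width': 0.504}
{'clock': np.float64(21.5), 'ee_pos': array([0.511, 0.182, 0.042]), 'orientation': array([-1.79993e+02, -2.00000e-03,  8.21270e+01])}
```

View pics/c7.png

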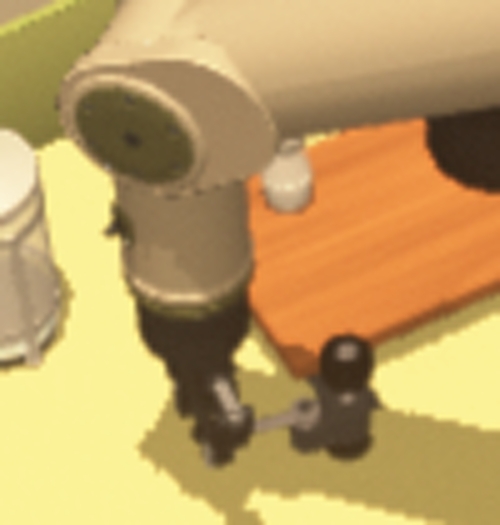

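Request:
{"api": "jog_arm", "payload": {
  "targets": "0 0 0 0 0 0;0 0 0 0 0 0;-0.3 6.8 0 0 0 5;-0.3 6.8 0 0 0 5;-0.3 6.8 0 0 0 5;-0.3 6.8 0 0 0 5;-0.3 6.8 0 0 0 5;-0.3 6.8 0 0 0 5;0 0 0 0 0 0",
  "grip": 0.4
}}

```text
clock: 22.5
ee_pos: [0.5487, 0.1665, 0.0418]
orientation: [-180.0, -0.0, 52.0]
contact_force: [0.1, 1.0, 0.2]
grip_width: 0.399
grip_force: 0.0
```

```bash
cat > arc.py <<'E'
from h import *
s=bot.sense(); r=s["ee_pos"][:2]-np.array([.499,.1045]); print("r",np.hypot(*r),"A",np.degrees(np.arctan2(r[0],r[1])),"yaw",s["orientation"][2],"F",s["contact_force"].round(1),"q",s["qpos"].round(0),s["grip_force"])
E
python3 arc.py
```

```text
r 0.07941584716340074 A 38.7302476725056 yaw 52.011590468552136 F [0.1 1.  0.2] q [  2.  25. -28.  97.  13.  61. -68.] 0.036845976719632745
```

Request:
{"api": "jog_arm", "payload": {
  "targets": "-0.3 6.8 0 0 0 5;-0.3 6.8 0 0 0 5;-0.3 6.8 0 0 0 5;-0.3 6.8 0 0 0 5;-0.3 6.8 0 0 0 5;-0.3 6.8 0 0 0 5;-0.3 6.8 0 0 0 5;-0.3 6.8 0 0 0 5"
}}

```text
clock: 23.3
ee_pos: [0.5763, 0.1227, 0.0418]
orientation: [-179.9, -0.0, 12.2]
contact_force: [-0.4, 1.8, -0.2]
grip_width: 0.4
grip_force: 1.6
```

```bash
python3 arc.py
```

```text
r 0.07944582476793195 A 76.7719364859937 yaw 12.166680398775524 F [-0.4  1.8 -0.2] q [  -0.   26.  -19.   95.    9.   61. -100.] 1.5630389750003815
```

Request:
{"api": "jog_arm", "payload": {
  "targets": "-0.3 6.8 0 0 0 5;-0.3 6.8 0 0 0 5;-0.3 6.8 0 0 0 5;0 3 0 0 0 2;0 2 0 0 0 0"
}}

```text
clock: 23.8
ee_pos: [0.5784, 0.0968, 0.0419]
orientation: [-179.9, -0.1, -4.7]
contact_force: [2.5, 3.9, -1.7]
grip_width: 0.4
grip_force: 1.9
```

```bash
python3 arc.py
```

```text
r 0.07972709553757257 A 95.50980025247065 yaw -4.732203400983998 F [ 2.5  3.9 -1.7] q [  -1.   25.  -15.   95.    7.   61. -113.] 1.916181743144989
```

Request:
{"api": "jog_arm", "payload": {
  "targets": "0 2 0 0 0 0;0 2 0 0 0 0;0 0 0 0 0 0"
}}

```text
clock: 24.1
ee_pos: [0.5782, 0.0947, 0.0421]
orientation: [-179.8, -0.1, -4.6]
contact_force: [4.0, 7.2, -2.4]
grip_width: 0.398
grip_force: 4.2
```

```bash
python3 arc.py; python3 look.py 8 ; python3 - <<'E'
import cv2
a=cv2.imread("pics/scene8.png"); cv2.imwrite("pics/c8.png",cv2.resize(a[130:235,200:300],None,fx=5,fy=5,interpolation=cv2.INTER_CUBIC))
E
```

```text
r 0.07977530109099613 A 97.0868168456178 yaw -4.643610168751584 F [ 4.   7.2 -2.4] q [  -0.   25.  -15.   95.    7.   61. -113.] 4.195801466703415
{'clock': np.float64(24.1), 'ee_pos': array([0.578, 0.095, 0.042]), 'orientation': array([-1.79823e+02, -7.70000e-02, -4.64400e+00])}
```

Request:
{"api": "jog_arm", "payload": {
  "targets": "0 2 0 0 0 0;0 1 0 0 0 0;0 0 0 0 0 0"
}}

```text
clock: 24.5
ee_pos: [0.5782, 0.0944, 0.0422]
orientation: [-179.7, -0.1, -4.5]
contact_force: [5.5, 14.6, -4.2]
grip_width: 0.399
grip_force: 7.4
```

```bash
python3 arc.py
```

```text
r 0.07983891575900853 A 97.29691281039327 yaw -4.519990753640877 F [ 5.5 14.6 -4.2] q [  -0.   25.  -16.   96.    7.   60. -112.] 7.3584164679050446
```

At the stop (14.6 N, no movement). Relax, open slightly, lift away.

Request:
{"api": "jog_arm", "payload": {
  "targets": "0 -5 0 0 0 0;0 0 0 0 0 0;0 0 0 0 0 0;0 0 -10 0 0 0;0 0 -20 0 0 0;0 0 -30 0 0 0;0 0 -40 0 0 0;0 0 -40 0 0 0;0 0 0 0 0 0",
  "grip": 0.5
}}

```text
clock: 25.4
ee_pos: [0.5811, 0.0942, 0.1894]
orientation: [-179.9, -0.6, -4.9]
contact_force: [-0.2, -0.4, 0.5]
grip_width: 0.503
grip_force: 0.0
```

Request:
{"api": "jog_arm", "payload": {
  "targets": "-40 -20 0 0 0 0;-40 -20 0 0 0 0;-40 -20 0 0 0 0;0 0 0 0 0 0;0 0 0 0 0 0"
}}

```text
clock: 25.9
ee_pos: [0.463, 0.1641, 0.1826]
orientation: [180.0, -0.1, -4.8]
contact_force: [0.3, -0.9, -0.2]
grip_width: 0.5
grip_force: 0.0
```

```bash
python3 st.py; python3 look.py 9 lever_ball; python3 - <<'E'
import cv2,numpy as np
a=[cv2.resize(cv2.imread(f"pics/{c}9.png")[130:235,190:290],None,fx=4,fy=4,interpolation=cv2.INTER_CUBIC) for c in("scene","top")]; cv2.imwrite("pics/c9.png",np.hstack(a))
E
```

```text
{'clock': 25.9, 'qpos': [-4.641, 6.85, -20.228, 99.368, 2.521, 74.147, -120.207], 'ee_pos': [0.463, 0.164, 0.183], 'orientation': [179.98, -0.089, -4.785], 'contact_force': [0.335, -0.921, -0.191], 'torque': [-0.057, -0.035, -0.047], 'grip_width': 0.5}
{'clock': np.float64(25.9), 'ee_pos': array([0.463, 0.164, 0.183]), 'orientation': array([ 1.7998e+02, -8.9000e-02, -4.7850e+00])}
scene lever_ball 0.62 [240.0, 212.4, 5.8, 3.0] 12 [0.497 0.107 0.067] [0.492 0.102 0.062] [0.503 0.112 0.07 ]
top lever_ball 0.41 [237.7, 120.2, 110.8, 86.8] 5746 [ 0.601 -0.111  0.057] [ 0.497 -0.248  0.038] [0.711 0.074 0.369]
```

View pics/c9.png

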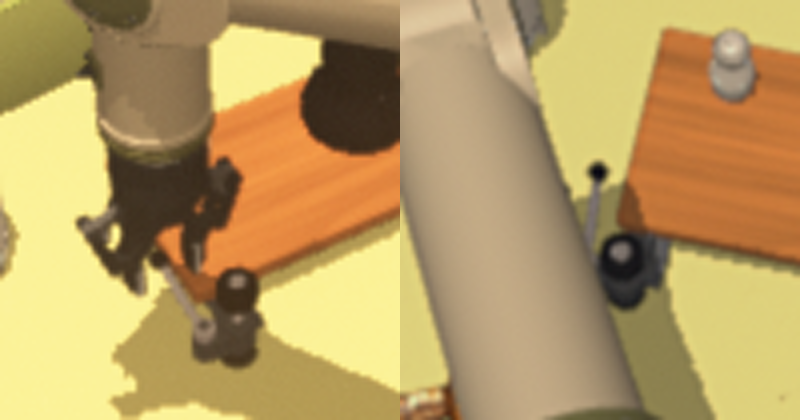

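The picture shows the lever pointing back alongside the board (ball at about top 239,173), and the gripper is clear, so I'm handing in.

```bash
python3 -c "
from workcell import bot
print(bot.finish_job())"
```

```text
the job is handed in; nothing more can be done
None
```

I screwed the leg down until its foot bears on the worktop at about 5 N (estimated from the turning torque, not measured directly), swung the clamp lever round to its stop, moved the arm clear and handed the job in; no verdict came back.

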